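# Set up the reagent places beside the analyser

## Task

Set out the reagents: stand the large red-capped bottle in the wide round well and the small black-capped bottle in the narrow round well, and lay the orange-brown carton flat on its base in the rectangular holder, each fully down on the holder's floor. This carton is the one in the middle of the stack, so lift the roll of tape off first and afterwards put the roll back, flat and centred, on the white carton, which stays standing where it is. Keep the bottles upright throughout and leave everything released and at rest.

Things in the scene. Friction and masses are not known exactly. Their poses are not given: they have to be found in the camera images.
- bottle_red: Large brown bottle with a red screw cap, standing on the bench. Body 40 mm diameter up to 59 mm, cap 31 mm diameter from 59 to 82 mm. About 0.1 kg. Origin: centre of its underside; z up. Belongs in the wide well.
- bottle_amber: Small brown bottle with a black screw cap, standing on the bench. Body 30 mm diameter up to 48 mm, cap 23 mm diameter from 48 to 66 mm. About 0.05 kg. Origin: centre of its underside; z up. Belongs in the narrow well.
- orange_carton: Orange-brown carton in the middle of the stack (not the one far back right): 75 mm long (x), 40 wide (y), 52 high, about 0.1 kg. It stands on the white carton, its x along the white carton's y within 0.1 rad, under the tape. Origin: centre of its underside; x along its length, z up. It goes in the rectangular holder, length to length, either way round.
- label_tape: Roll of white label tape, 60 mm diameter, 19 mm high (it grips as a solid disc), lying flat on top of the orange-brown carton at the start, its underside 98 mm above the bench; it overhangs the carton's two long sides by about 10 mm. About 0.05 kg. Origin: centre of its underside; z up.
- white_carton: White carton at the bottom of the stack, standing on the bench: 62 mm (x) by 82 mm (y) by 46 mm high, about 0.3 kg, loose. Origin: centre of its underside; y along its length, z up. It stays where it is; the roll of tape ends on its top.
- wide_well: Wide round well, grey plastic, fixed to the bench: inside diameter 62 mm (outside 72 mm, foot flange 88 mm, 4 mm thick). Floor 4 mm and rim 18 mm above the bench. Origin: centre of its underside, on the bench; z up.
- narrow_well: Narrow round well, grey plastic, fixed to the bench: inside diameter 46 mm (outside 56 mm, foot flange 72 mm, 4 mm thick). Floor 4 mm and rim 18 mm above the bench. Origin: centre of its underside, on the bench; z up.
- carton_holder: Rectangular holder, grey plastic, fixed to the bench: open pocket 92 mm (x) by 58 mm (y) inside, 102 by 68 mm outside, base plate 118 mm long and 4 mm thick. Floor 5 mm and rim 18 mm above the bench. Origin: centre of its underside, on the bench; x along its length, z up.
- clear_patch (a point): A point on the bench top, straight ahead of the robot, with at least 80 mm of empty bench all round it at every start: room to set the roll of tape down for a while. A flat beige tally counter (98 by 62 by 16 mm) also lies among the things; it is not part of the job.
Mind the look-alikes: they are no part of the job. Leave any blue or purple look-alike of the label_tape alone.

How it is judged:
At the end, for the whole second after the job is handed in: All at rest: large bottle upright on the wide well's floor (13 mm off centre at most), small bottle in the narrow well (11 mm), orange carton down in its holder (14 mm, 0.35 rad), tape flat on the white carton (16 mm off centre), white carton upright within 30 mm of its start (horizontal distance between bottle_red and wide_well below 0.013 m and z of bottle_red in the frame of wide_well below 0.009 m and angle between each of bottle_red, bottle_amber, orange_carton, label_tape's own z axis and vertical below 0.15 rad and linear speed of each of bottle_red, bottle_amber, orange_carton, label_tape, white_carton below 0.02 m/s and horizontal distance between bottle_amber and narrow_well below 0.011 m and z of bottle_amber in the frame of narrow_well below 0.009 m and horizontal distance between orange_carton and carton_holder below 0.014 m and z of orange_carton in the frame of carton_holder below 0.01 m and angle between the x axis of orange_carton and the x axis of carton_holder, either way round below 0.35 rad and horizontal distance between label_tape and white_carton below 0.016 m and z of label_tape in the frame of white_carton between 0.04 and 0.052 m and distance of white_carton from where it was at the start of the episode below 0.03 m and angle between white_carton's own z axis and vertical below 0.1 rad); the robot touches nothing.
It fails at once if the red-capped bottle is tipped over (angle between bottle_red's own z axis and vertical above 0.7 rad).
It fails at once if the black-capped bottle is tipped over (angle between bottle_amber's own z axis and vertical above 0.7 rad).
It fails at once if the white carton is pushed more than 40 mm from its place (distance of white_carton from where it was at the start of the episode above 0.04 m).
It also fails if it takes over 136 s, if anything falls off the work surface, if the arm or the gripper's body presses on something with over 40 N, if the wrist force passes 120 N, or if a joint passes its speed limit or range.

## Robot

A 6-joint arm with a two-finger parallel gripper is mounted at the origin on a cart in front of the work surface, level with it; the furniture and walls round the work are solid. World frame = base frame: x ahead of the robot, y to its left, z up, the work surface at z = 0. Lengths are in m, angles in rad, forces in N, time in s.
With the tool pointing down it reaches from about 0.25 to 0.775 m from the base axis. Payload 4 kg.
Tool frame: the origin (TCP) lies midway between the tips of the shut fingers; the grasp point (between the pads) lies 19 mm behind it (robot.tcp_to_grasp is the distance from the TCP to the grasp point, in m); z points along the fingers, y is the line along which they close (so a half turn about z gives the same grasp; the last joint's range is limited). The gripper opens to 94 mm and grips with 3 to 60 N. Pads are 16 mm wide; open, the fingers measure 119 mm over their backs; the gripper's body (75 mm by 177 mm) begins 78 mm behind the grasp point.
Start: joints at [1.052, 0.087, 1.371, -0, 1.684, -0.103], TCP at [0.222, 0.503, 0.206] pointing down, gripper open.
Joint ranges: [-3.1, 3.1], [-0.76, 2.03], [0.27, 2.55], [-1.08, 4.22], [0.17, 2.65], [-2.57, 2.57]. Speed limits (rad/s): [2.79, 2.79, 3.14, 3.14, 3.14, 3.14].

## Interface

Orientations are given as a 3x3 rotation matrix whose columns are the frame's x, y, z axes.
In Python, from cell import robot gives the robot as it stands. Calls block until the motion is done:
- robot.move_pose(position, orientation): joint-space move of the TCP to a pose.
- robot.move_straight(position, rate=0.15, attitude=None, threshold=None): straight line of the TCP; attitude=None keeps the orientation; rate is the mean speed in m/s. With threshold (N) it stops when the force on the tool has changed by that much, and returns True; else False.
- robot.move_joints(angles): joint-space move.
- robot.command_gripper(opening, squeeze=None): opening from 0.0 (shut) to 1.0 (fully open); squeeze is the grip in N (None keeps the last); returns when the fingers have stopped.
- robot.hold(seconds).
- robot.solve_ik(position, orientation): joint angles nearest the present ones, or None.
- robot.sense(): the state.
- robot.snapshot(name): name is "scene" or "top"; returns a dict with "color" (400x640x3 uint8, red, green, blue), "camera_matrix" (3x3 intrinsics, pixels), "rvec" (rotation vector, rad) and "tvec" (3), from world to camera coordinates, as OpenCV has them. Camera axes: x right, y down, z forward; pixel columns grow to the right and rows downward; lengths in m; the calibration is good to about 2 mm. A picture is of the moment at which its call begins. There is no depth.
A pose or a line that the arm cannot do raises robot.IKError and nothing moves.
- robot.finish_job(): hands the job in; it is judged then, once.
The state is a dict: "time": time; "qpos": joint angles; "qd": joint speeds; "tau": joint torques, N m; "eef_pos": TCP position; "ee_rot": TCP orientation; "wrist_force": force on the tool from outside, world axes, zero at the start; "ft_torque": the same for the moment, N m; "finger_gap": opening from 0.0 (shut) to 1.0 (fully open); "grip_force": force on a finger pad.
Only numpy, scipy, OpenCV 4.12 (cv2) and the standard library are available. Lean on these libraries where they do the work, as an engineer would, in place of code of your own. Each camera call takes 0.05 s, during which the arm holds its last target. There are 200 camera calls.

## Working session

There is one attempt and no reset: what is moved stays moved. The work goes in short steps, each a Python script; the robot and the scene stay as the last script left them, time stands still between calls to the robot, and variables do not carry over. Pictures are saved under pics/ and viewed, at most 14 in all, crops included, and the job is handed in when it is done.

```bash
ls; mkdir -p pics
python3 - <<'E'
from cell import robot
import cv2,pickle
for n in("scene","top"):
    s=robot.snapshot(n); pickle.dump(s,open(f"{n}0.pkl","wb"))
    cv2.imwrite(f"pics/{n}0.png",s["color"][:,:,::-1])
    R=cv2.Rodrigues(s["rvec"])[0]; print(n,s["camera_matrix"].tolist(),(-R.T@s["tvec"].ravel()).round(3),R.round(3).tolist())
print(robot.sense()["time"],robot.tcp_to_grasp)
E
```

```text
pics
scene [[502.64593278639927, 0.0, 320.66885463563034], [0.0, 502.64593278639927, 193.3614780272866], [0.0, 0.0, 1.0]] [ 0.09  -0.9    0.787] [[0.887, -0.462, -0.005], [-0.266, -0.5, -0.824], [0.378, 0.732, -0.567]]
top [[485.0029398074401, 0.0, 314.13548511691863], [0.0, 485.0029398074401, 196.8463624625415], [0.0, 0.0, 1.0]] [0.476 0.02  1.642] [[0.012, -1.0, 0.001], [-0.999, -0.012, -0.047], [0.047, -0.0, -0.999]]
0.1 0.0188
```

View pics/scene0.png

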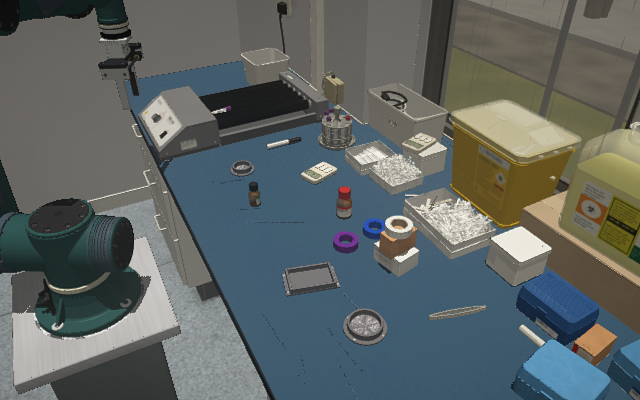

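View pics/top0.png

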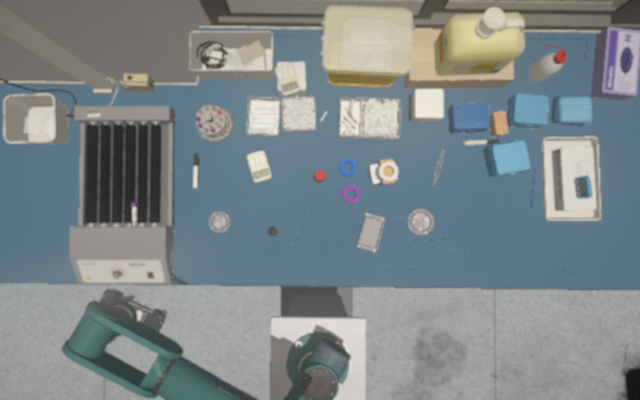

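Both views show:

| Item | scene px | top px | Look-alikes |
|---|---|---|---|
| Tape (white) | 398,227 | 387,172 | Blue ring 373,228; purple ring 345,241 |
| Orange carton (middle of stack) | 396,241 | – | Carton far back right, 594,343 |
| Red-capped bottle | 344,200 | 320,175 | Wash bottle, top 560,57 |
| Black-capped bottle | 254,195 | 272,231 | Marker |
| Wide well | 365,325 | 420,222 | – |
| Narrow well | 242,168 | 219,222 | – |
| Holder | 311,278 | 370,232 | – |

I choose the white roll and the stack carton under it, and check them in close crops.

Run:
```python
import cv2
def crop(n,x,y,w,h,k,o):
    im=cv2.resize(cv2.imread(f"pics/{n}0.png")[y:y+h,x:x+w],None,fx=k,fy=k,interpolation=cv2.INTER_CUBIC)
    for u in range(x-x%10+10,x+w,10): cv2.line(im,((u-x)*k,0),((u-x)*k,6 if u%50 else 16),(0,255,255),1); u%20==0 and cv2.putText(im,str(u),((u-x)*k-10,26),0,.35,(0,255,255))
    for v in range(y-y%10+10,y+h,10): cv2.line(im,(0,(v-y)*k),(6,(v-y)*k),(0,255,255),1); cv2.putText(im,str(v),(8,(v-y)*k+4),0,.35,(0,255,255))
    cv2.imwrite(f"pics/{o}.png",im)
crop("scene",270,180,160,120,5,"c1"); crop("top",300,150,140,105,5,"c2")
crop("top",200,150,140,100,5,"c3")
```

```text
(no output)
```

View pics/c1.png

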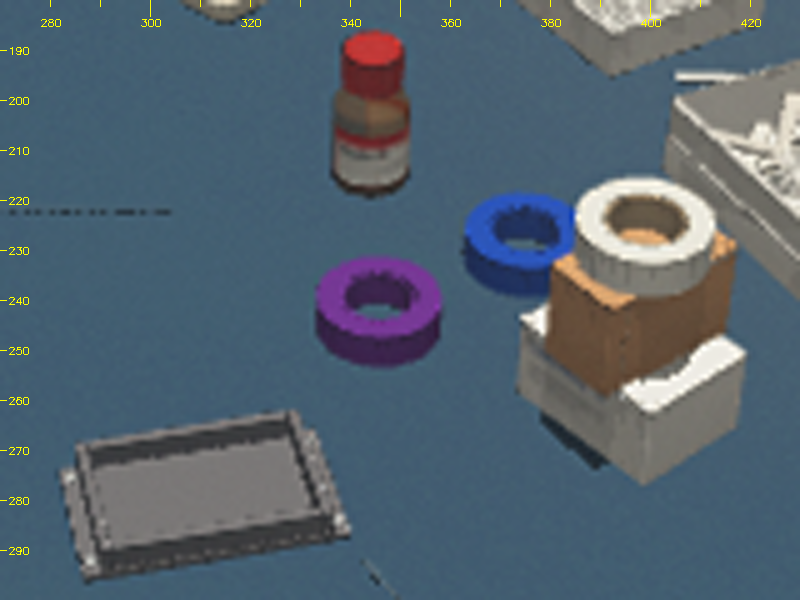

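View pics/c2.png

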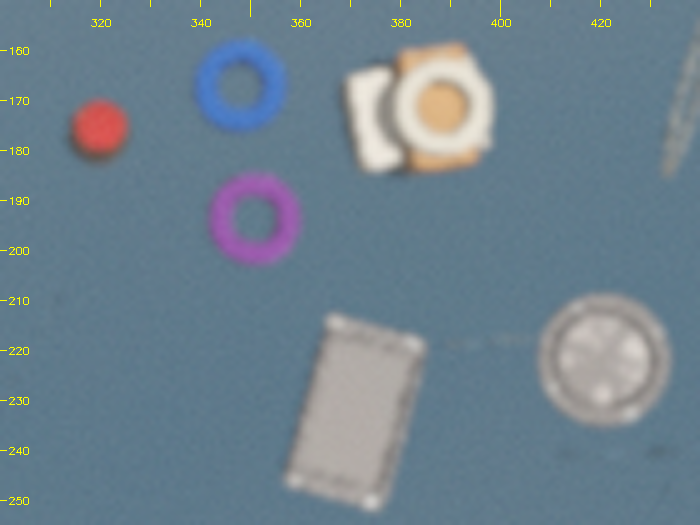

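```bash
cat > geo.py <<'E'
import numpy as np,cv2,pickle
def cam(n): 
    s=pickle.load(open(n+".pkl","rb")); return s["camera_matrix"],cv2.Rodrigues(s["rvec"])[0],s["tvec"].ravel()
def ray(n,u,v):
    K,R,t=cam(n); c=-R.T@t; d=R.T@np.linalg.solve(K,[u,v,1]); return c,d
def bp(n,u,v,z):
    c,d=ray(n,u,v); return (c+d*(z-c[2])/d[2])[:2]
def tri(a,b):
    A=[];y=[]
    for n,(u,v) in (("scene0",a),("top0",b)):
        c,d=ray(n,u,v); d=d/np.linalg.norm(d); P=np.eye(3)-np.outer(d,d); A.append(P);y.append(P@c)
    x,*_=np.linalg.lstsq(np.vstack(A),np.hstack(y),rcond=None); return x
E
python3 - <<'E'
from geo import *
for l,n,u,v,z in [("wb near","scene0",399,277,0),("wb left","scene0",375,259,0),("wb right","scene0",438,265,0),("wt near","scene0",400,262,.046),("wt left","scene0",374,243,.046),("wt right","scene0",439,250,.046),
("ot left","scene0",381,231,.098),("ot near","scene0",406,241,.098),("ot right","scene0",436,228,.098),("ob near","scene0",408,259,.046),("ob l","scene0",380,248,.046),("ob r","scene0",435,244,.046),
("T wt tl","top0",369.5,165,.046),("T wt bl","top0",374,184,.046),("T ot tl","top0",379,160,.098),("T ot tr","top0",393,158,.098),("T ot br","top0",396,182,.098),("T ot bl","top0",382,184,.098)]:
    print(l,bp(n,u,v,z).round(3))
print("tape",tri((399,222.5),(388.7,170.5)), "redcap",tri((344.5,189.5),(320,175)))
E
```

```text
wb near [ 0.618 -0.255]
wb left [ 0.603 -0.18 ]
wb right [ 0.719 -0.265]
wt near [ 0.616 -0.256]
wt left [ 0.6   -0.176]
wt right [ 0.715 -0.264]
ot left [ 0.6   -0.199]
ot near [ 0.628 -0.253]
ot right [ 0.712 -0.247]
ob near [ 0.637 -0.256]
ob l [ 0.603 -0.197]
ob r [ 0.72  -0.243]
T wt tl [ 0.658 -0.162]
T wt bl [ 0.596 -0.178]
T ot tl [ 0.669 -0.187]
T ot tr [ 0.676 -0.232]
T ot br [ 0.599 -0.241]
T ot bl [ 0.592 -0.197]
tape [ 0.63362945 -0.21487792  0.1195767 ] redcap [6.21303067e-01 5.73037114e-04 8.07397518e-02]
```

View pics/c3.png

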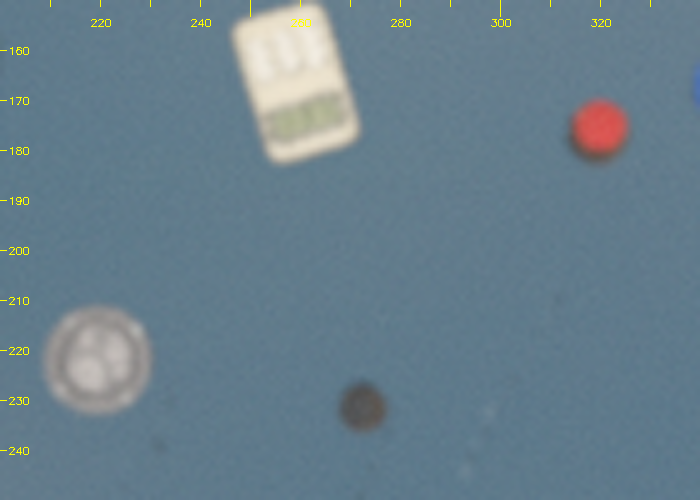

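Run:
```python
from geo import *
for l,n,u,v,z in [("wb near","scene0",399,277,0),("wb left","scene0",373.6,258,0),("wb right","scene0",417.6,265.4,0),("wt near","scene0",400,262.4,.046),("wt left","scene0",374.4,244,.046),("wt right","scene0",419,250.4,.046),
("ot left","scene0",380.4,232,.098),("ot near","scene0",391.6,241,.098),("ot right","scene0",417,228,.098),("ob near","scene0",391.6,259,.046),("ob l","scene0",379.6,251,.046)]:
    print(l,bp(n,u,v,z).round(3))
im=cv2.imread("pics/scene0.png")
def c(x,y,w=80,h=60,k=5):
    q=cv2.resize(im[y:y+h,x:x+w],None,fx=k,fy=k,interpolation=cv2.INTER_CUBIC)
    for u in range(x,x+w,10): cv2.line(q,((u-x)*k,0),((u-x)*k,6),(0,255,255)); cv2.putText(q,str(u),((u-x)*k,16),0,.35,(0,255,255))
    for v in range(y,y+h,10): cv2.line(q,(0,(v-y)*k),(6,(v-y)*k),(0,255,255)); cv2.putText(q,str(v),(8,(v-y)*k+9),0,.35,(0,255,255))
    return q
cv2.imwrite("pics/c4.png",np.vstack([np.hstack([c(220,160),c(330,290)]),np.hstack([c(270,250),c(360,200)])]))
```

```text
wb near [ 0.618 -0.255]
wb left [ 0.602 -0.176]
wb right [ 0.677 -0.244]
wt near [ 0.615 -0.257]
wt left [ 0.599 -0.179]
wt right [ 0.675 -0.244]
ot left [ 0.597 -0.202]
ot near [ 0.601 -0.238]
ot right [ 0.675 -0.228]
ob near [ 0.605 -0.239]
ob l [ 0.596 -0.205]
```

View pics/c4.png

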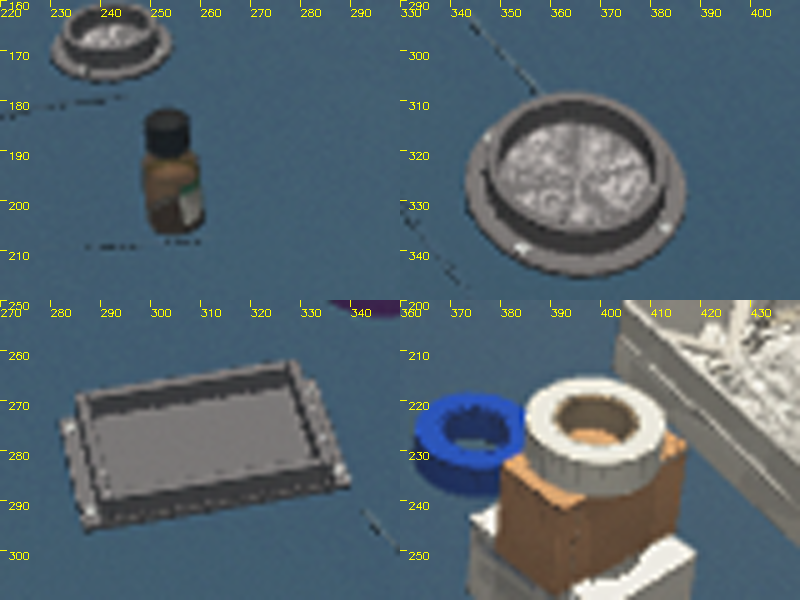

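Run:
```python
from geo import *
for l,a,b,z in [("wide",(365.1,324.5),(421,222),.018),("narrow",(242.2,167),(219.6,222),.018),("amber",(253.5,184.7),(272.6,231.2),.066),("red",(344.5,189.9),(320,175),.082),("holder",(310.6,279.5),(370.75,232.35),.004),("tape",(398.9,223.6),(388.7,170.5),.117),("orange",((380.4+417)/2,230),(387.5,171),.098)]:
    print(l,tri(a,b).round(4),bp("scene0",*a,z).round(4),bp("top0",*b,z).round(4))
print("holder axis", (bp("top0",374.9,216.4,.004)-bp("top0",366.6,248.3,.004)).round(4),(bp("scene0",334.8,275,.004)-bp("scene0",286.3,284,.004)).round(4))
from cell import robot
s=robot.sense(); print(np.round(s["ee_rot"],3), s["wrist_force"])
for p in [(.634,-.214,.1),(.44,0,.003),(.42,-.16,.025)]:
    c,sn=np.cos(.13),np.sin(.13)
    R=np.array([[c,sn,0],[sn,-c,0],[0,0,-1.]]).T; R=np.column_stack([[c,sn,0],[sn,-c,0],[0,0,-1]]); print(robot.solve_ik(p,R))
```

```text
wide [ 0.4736 -0.3418  0.0098] [ 0.4712 -0.3484] [ 0.4721 -0.3392]
narrow [0.4658 0.3352 0.0106] [0.464  0.3227] [0.4641 0.3344]
amber [0.4369 0.1528 0.0636] [0.4359 0.1492] [0.4367 0.1527]
red [6.214e-01 6.000e-04 7.950e-02] [ 0.6208 -0.0031] [0.6199 0.0012]
holder [ 0.437  -0.1737  0.0042] [ 0.4388 -0.1743] [ 0.4352 -0.1729]
tape [ 0.6337 -0.2152  0.1168] [ 0.6337 -0.2155] [ 0.6335 -0.215 ]
orange [ 0.6346 -0.2146  0.0983] [ 0.6357 -0.2146] [ 0.6338 -0.2141]
holder axis [ 0.1076 -0.0273] [ 0.107  -0.0249]
[[-0.915  0.404 -0.001]
 [ 0.404  0.915 -0.002]
 [ 0.    -0.002 -1.   ]] [-0.27200995  0.30037967 -0.1825544 ]
[-4.10218286e-01  3.89696036e-01  1.21443375e+00 -4.44089210e-16
  1.53746287e+00  1.03057804e+00]
[-1.28993796e-01 -2.04681752e-02  1.90014786e+00 -4.44089210e-16
  1.26191297e+00  1.31180253e+00]
[-4.90247569e-01 -2.50312754e-02  1.85587138e+00 -4.44089210e-16
  1.31075255e+00  9.50548758e-01]
```

```bash
cat > h.py <<'E'
import numpy as np
from cell import robot
def R(a): c,s=np.cos(a),np.sin(a); return np.column_stack([[c,s,0],[s,-c,0],[0,0,-1]])
UP=.22
def stat(l):
    s=robot.sense(); print(l,"t%.1f"%s["time"],s["eef_pos"].round(4) if hasattr(s["eef_pos"],"round") else s["eef_pos"],"gap mm %.1f"%(s["finger_gap"]*94),"F",np.round(s["wrist_force"],1),"g",np.round(s["grip_force"],1))
def pick(x,y,z,a,sq,joint=True):
    robot.command_gripper(1.0)
    if joint: robot.move_pose([x,y,UP],R(a))
    else: robot.move_straight([x,y,UP],.3,R(a))
    robot.move_straight([x,y,z],.12)
    robot.command_gripper(0.0,sq); stat("gripped")
    robot.move_straight([x,y,UP],.12); stat("lifted")
def place(x,y,z,a,opening=1.0):
    robot.move_straight([x,y,UP],.2,R(a))
    robot.move_straight([x,y,z+.012],.12)
    hit=robot.move_straight([x,y,z-.003],.03,threshold=3.0); stat(f"down hit={hit}")
    robot.command_gripper(opening); robot.hold(.2)
    robot.move_straight([x,y,UP],.15)
E
python3 - <<'E'
from h import *
pick(.634,-.2148,.102,.13,15)
place(.44,0,.005,.1)
stat("end")
import cv2
for n in("scene","top"): cv2.imwrite(f"pics/{n}1.png",robot.snapshot(n)["color"][:,:,::-1])
a=cv2.imread("pics/scene1.png")[150:350,240:460]; b=cv2.imread("pics/top1.png")[130:260,250:430]
cv2.imwrite("pics/c5.png",np.hstack([cv2.resize(a,(440,400)),cv2.resize(b,(360,260))[:,:].copy() if 0 else cv2.copyMakeBorder(cv2.resize(b,(360,260)),0,140,0,0,0)]))
E
```

```text
gripped t5.0 [ 0.634  -0.2148  0.1021] gap mm 59.7 F [0.3 0.9 0.6] g 15.0
lifted t6.1 [ 0.6336 -0.2146  0.2186] gap mm 59.2 F [-0.5  0.  -0. ] g 15.0
down hit=True t10.0 [0.4399 0.     0.0035] gap mm 59.7 F [ 1.1 -0.8  1.5] g 15.0
end t12.5 [4.394e-01 1.000e-04 2.189e-01] gap mm 93.8 F [-1.1  0.1 -0.2] g 0.0
```

View pics/c5.png

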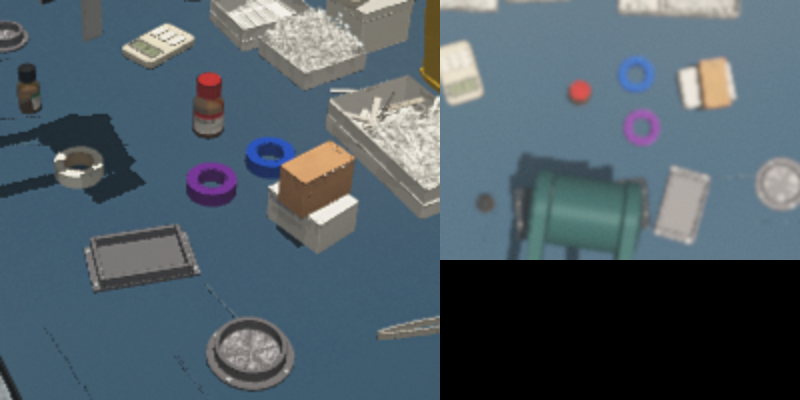

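The roll is on the clear patch, at about scene px (279,232). The orange carton is now bare at scene px (399,237), with its long side towards world x. I re-measure it from its top face and move it.

Run:
```python
from h import *
from geo import *
im=cv2.imread("pics/top1.png"); hsv=cv2.cvtColor(im,cv2.COLOR_BGR2HSV)
m=cv2.inRange(hsv,(5,70,150),(22,255,255)); m[:140]=0;m[205:]=0;m[:,:365]=0;m[:,420:]=0
c=np.vstack([bp("top0",u,v,.098) for v,u in np.argwhere(m)]).astype(np.float32)*1000
r=cv2.minAreaRect(c); b=cv2.boxPoints(r); e=b[1]-b[0] if np.linalg.norm(b[1]-b[0])>np.linalg.norm(b[2]-b[1]) else b[2]-b[1]
yaw=np.arctan(e[1]/e[0]); x,y=c.mean(0)/1000; print(r,yaw,x,y)
assert abs(x-.6345)<.007 and abs(y+.2146)<.007 and abs(yaw-.13)<.12
pick(x,y,.066,yaw,15)
place(.437,-.1735,.025,-.24,.75)
stat("end")
```

```text
((632.544921875, -211.57565307617188), (75.607666015625, 39.336456298828125), 8.422457695007324) 0.14699957 0.63239104 -0.21152663
gripped t16.2 [ 0.6324 -0.2117  0.066 ] gap mm 39.8 F [ 0.2 -1.4 -0.3] g 15.0
lifted t17.7 [ 0.632  -0.2113  0.2187] gap mm 39.8 F [-0.1  0.3 -1. ] g 15.0
down hit=True t20.9 [ 0.4371 -0.1736  0.0244] gap mm 39.9 F [1.6 0.2 2.2] g 15.0
end t23.3 [ 0.4365 -0.1732  0.2188] gap mm 70.7 F [-0.2  0.8  0.6] g 0.0
```

Run:
```python
from h import *
from geo import *
robot.move_pose([.44,.12,.25],R(.1))
s=robot.snapshot("top");im=s["color"][:,:,::-1].copy();cv2.imwrite("pics/top2.png",im)
sc=robot.snapshot("scene")["color"][:,:,::-1].copy();cv2.imwrite("pics/scene2.png",sc)
hsv=cv2.cvtColor(im,cv2.COLOR_BGR2HSV)
m=cv2.inRange(hsv,(0,0,170),(180,60,255)); m[:145]=0;m[200:]=0;m[:,:362]=0;m[:,415:]=0
c=np.vstack([bp("top0",u,v,.046) for v,u in np.argwhere(m)]).astype(np.float32)*1000
print(cv2.minAreaRect(c),c.mean(0))
a=sc[200:300,260:440]; b=im[150:255,295:440]
cv2.imwrite("pics/c6.png",np.vstack([cv2.resize(a,(540,300),interpolation=2),cv2.resize(b,(540,300*540//540),interpolation=2)]))
```

```text
((636.7598266601562, -207.97381591796875), (65.73539733886719, 85.03579711914062), 11.653910636901855) [ 636.26276 -207.97314]
```

View pics/c6.png

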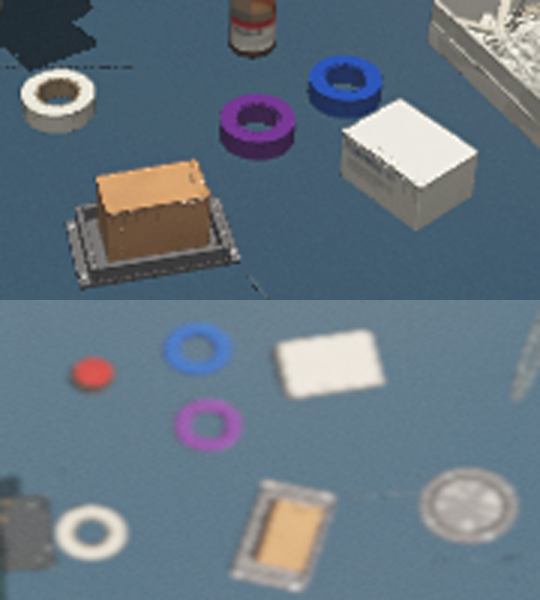

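The carton is down in the holder (crop about 153,210), the roll is on the patch, and the white carton hasn't moved. Next is the roll, then the bottles.

Run:
```python
from h import *
from geo import *
im=cv2.imread("pics/top2.png"); m=cv2.inRange(cv2.cvtColor(im,cv2.COLOR_BGR2HSV),(0,0,160),(180,70,255)); m[:215]=0;m[248:]=0;m[:,:303]=0;m[:,335:]=0
v,u=np.argwhere(m).mean(0); x,y=bp("top0",u,v,.019); print("tape",x,y)
assert abs(x-.44)<.01 and abs(y)<.01
pick(x,y,.005,.1,15)
place(.6365,-.209,.051,.2)
stat("tape")
pick(.6207,0.0,.026,.0,12)
place(.472,-.3425,.030,.0,.75)
stat("red")
```

```text
tape 0.43786988120865467 0.0018073163419593252
gripped t28.2 [0.4379 0.0017 0.005 ] gap mm 59.4 F [ 0.1 -0.9  0.3] g 15.0
lifted t30.1 [0.4375 0.0018 0.2192] gap mm 59.3 F [-0.4  0.3 -0.6] g 15.0
down hit=True t33.6 [ 0.6366 -0.2091  0.0504] gap mm 59.6 F [ 0.6 -0.3  2.9] g 15.0
tape t35.8 [ 0.636  -0.2088  0.2184] gap mm 94.2 F [-0.3 -0.4 -0.1] g 0.0
gripped t39.5 [6.207e-01 1.000e-04 2.600e-02] gap mm 40.0 F [ 0.6 -0.3 -0.1] g 12.0
lifted t41.3 [0.6203 0.     0.2188] gap mm 39.6 F [ 0.8 -0.5 -1.1] g 12.0
down hit=True t45.4 [ 0.4721 -0.3426  0.0293] gap mm 39.9 F [ 0.2 -0.6  2. ] g 12.0
red t47.7 [ 0.4716 -0.3421  0.2186] gap mm 70.3 F [-0.1 -0.6 -0.1] g 0.0
```

Run:
```python
from h import *
import cv2
pick(.4365,.152,.021,.0,10)
place(.465,.335,.025,.0,.7)
stat("amber")
robot.move_pose([.25,.42,.3],R(.0))
a=robot.snapshot("scene")["color"][:,:,::-1][140:360,210:470]; b=robot.snapshot("top")["color"][:,:,::-1][145:255,195:445]
cv2.imwrite("pics/c7.png",np.vstack([cv2.resize(a,(390,330),interpolation=2).copy() if 0 else cv2.copyMakeBorder(cv2.resize(a,(416,352),interpolation=2),0,0,0,84,0),cv2.resize(b,(500,220),interpolation=2)]))
```

```text
gripped t52.9 [0.4365 0.1521 0.021 ] gap mm 29.5 F [-0.8  0.3 -0.2] g 10.0
lifted t54.7 [0.4361 0.1519 0.2191] gap mm 30.0 F [-1.  -0.8 -0.3] g 10.0
down hit=True t57.9 [0.4651 0.3351 0.0243] gap mm 29.5 F [ 1.1 -0.4  1.6] g 10.0
amber t60.2 [0.4645 0.3347 0.2186] gap mm 65.7 F [0.  0.6 0.9] g 0.0
```

View pics/c7.png

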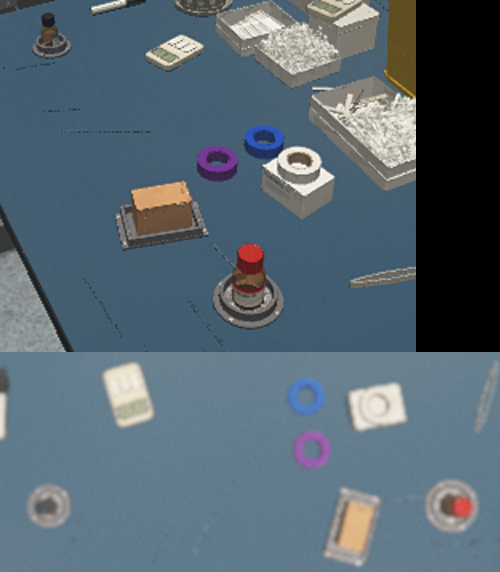

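Run:
```python
from cell import robot
import cv2,numpy as np
from geo import *
a=robot.snapshot("scene")["color"][:,:,::-1][145:185,215:270]; t=robot.snapshot("top")["color"][:,:,::-1]; b=t[202:242,200:240]; c=t[200:245,398:443]
f=lambda q,w:cv2.resize(q,(w,400),interpolation=cv2.INTER_CUBIC)
cv2.imwrite("pics/c8.png",np.hstack([f(b,400),f(c,400)])) 
cv2.imwrite("pics/c9.png",f(a,550))
for n,p in (("amber",(.465,.335,.070)),("red",(.472,-.3425,.086))):
    for k in("top0","scene0"):
        K,R,tt=cam(k); q=K@(R@np.array(p)+tt); print(n,k,(q[:2]/q[2]).round(1))
```

```text
amber top0 [216.3 221.8]
amber scene0 [239.4 149.6]
red top0 [426.7 222.2]
red scene0 [365.4 297.9]
```

View pics/c8.png

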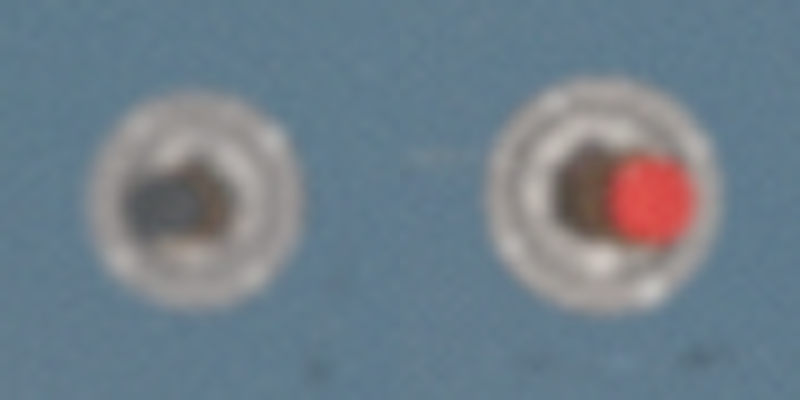

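View pics/c9.png

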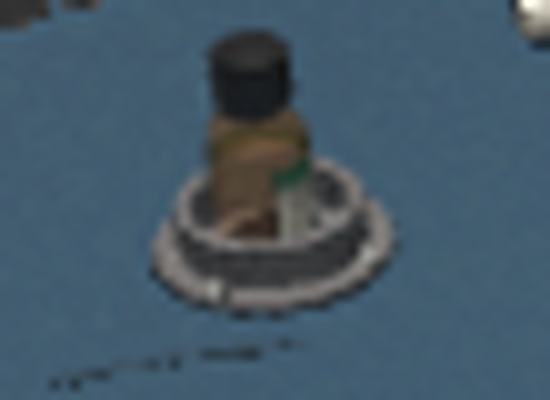

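Both bottles stand upright and centred in their wells: the amber cap is at top px (217,222) against 216,222 expected, and the red cap at (427,222) matches. The roll sits centred on the white carton. I'm handing it in.

```bash
python3 -c "
from cell import robot
print(robot.finish_job())"
```

```text
the job is handed in; nothing more can be done
None
```

I handed the job in with both bottles upright in their wells, the orange carton in its holder and the roll of tape on the white carton. The last pictures showed all of them in place, but the hand-in gave no verdict.

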